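Reload the filter frames into the green rack in reverse order

ROBOT

A 7-joint arm with a two-finger parallel gripper is mounted at the origin on the work surface. World frame = base frame: x ahead of the robot, y to its left, z up, the work surface at z = 0. Lengths are in mm, angles in rad, forces in N, time in s.
With the tool pointing down it reaches from about 400 to 875 mm from the base axis. Payload 19.3 kg.
Tool frame: the origin (TCP) lies at the very end of the fingers, on their centre line; the grasp point (between the pads) lies 19 mm behind it (grip_point_offset is the z of the grasp point in the tool frame, in mm); z points along the fingers, x is the direction in which the jaws open and shut, and the axes are right-handed (so a half turn about z gives the same grasp; the last joint's range is limited). The gripper opens to 85 mm and grips with 20 to 120 N. Pads are 22 mm wide; open, the fingers measure 114 mm over their backs; the gripper's body (76 mm by 85 mm) begins 54 mm behind the grasp point. The pads swing forward as they close: fully open they stand 13 mm farther back than shut.
Start: joints at [-1.397, 0.521, -0.036, 1.599, 0.021, 1.021, -0.113], TCP at [150.89, 606.504, 231.291] pointing down, gripper open.
Joint ranges: [-2.91, 2.91], [-0.3, 2.13], [-1.5, 1.42], [0.17, 2.43], [-1.26, 4.41], [0.16, 1.93], [-2.52, 2.52]. Speed limits (rad/s): [1.89, 1.89, 2.39, 2.39, 3.01, 3.01, 3.01].

INTERFACE

Orientations are given as a 3x3 rotation matrix whose columns are the frame's x, y, z axes.
In Python, from workcell import movep, movel, goto_joints, open_gripper, clamp, wait, inverse_kinematics, read_state, camera, PlanningError, finish_job, grip_point_offset gives the robot as it stands. Calls block until the motion is done:
- movep(position, orientation): joint-space move of the TCP to a pose.
- movel(position, frame=None, max_speed=150, guard=None): straight line of the TCP; frame=None keeps the orientation; max_speed is the mean speed in mm/s. With guard (N) it stops when the force on the tool has changed by that much, and returns True; else False.
- goto_joints(angles): joint-space move.
- open_gripper() and clamp(): open the fingers fully, or close them until they stop; the grip force is fixed at half the most.
- wait(seconds).
- inverse_kinematics(position, orientation): joint angles nearest the present ones, or None.
- read_state(): the state.
- camera(name): name is "side" or "top" or "wrist"; returns a dict with "image" (400x640x3 uint8, blue, green, red), "range_z" (400x640 float32, mm along the optical axis (not along the pixel's ray), 0 where there is no reading), "fx", "fy", "cx", "cy" (pixels), "cam_to_world" (4x4, takes a point from camera to world coordinates). Camera axes: x right, y up, looking along -z (the intrinsics and any distortion apply to the point x, -y, -z); pixel columns grow to the right and rows downward; lengths in mm; the calibration is good to about 2 mm. A picture is of the moment at which its call begins.
A pose or a line that the arm cannot do raises PlanningError and nothing moves.
- finish_job(): hands the job in, once; it reports no verdict.
The state is a dict: "time": time; "qpos": joint angles; "qvel": joint speeds; "joint_efforts": joint torques, N m; "eef_pos": TCP position; "tool_rot": TCP orientation; "ft_force": force on the tool from outside, world axes, zero at the start; "torque": the same for the moment, N m; "finger_gap": finger opening in mm.
Only numpy, scipy, OpenCV 4.12 (cv2) and the standard library are available. Lean on these libraries where they do the work, as an engineer would, in place of code of your own. Each camera call takes 0.05 s, during which the arm holds its last target.

TASK

Move the three framed glass filters from the pale wooden rack into the empty green rack in reverse order, left and right as seen from the robot: the leftmost frame goes into the green rack's rightmost bay, the middle one into its middle bay, the rightmost into its leftmost bay. They are glass: lower each one, do not drop it, until it stands upright and fully home in its slot, and let go of it. Leave the grey ceramic lamp base where it is.

Things in the scene. Friction and masses are not known exactly. Their poses are not given: they have to be found in the camera images.
- frame_red: loose framed red glass filter, 120 to 225 g, upright in the pale rack: aluminium frame 80 mm wide (x), 12 mm thick (y), 80 mm high (z up) on four tiny rubber feet; on the middle of its top edge a red grip tab 26 (x) x 12 (y) x 32 mm high, to be gripped from above across its 12 mm. Origin: centre of the underside; tab centre 96 mm above it. A half turn makes no difference.
- frame_yellow: loose framed yellow glass filter, 120 to 225 g, upright in the pale rack: aluminium frame 80 mm wide (x), 12 mm thick (y), 80 mm high (z up) on four tiny rubber feet; on the middle of its top edge a yellow grip tab 26 (x) x 12 (y) x 32 mm high, to be gripped from above across its 12 mm. Origin: centre of the underside; tab centre 96 mm above it. A half turn makes no difference.
- frame_blue: loose framed blue glass filter, 120 to 225 g, upright in the pale rack: aluminium frame 80 mm wide (x), 12 mm thick (y), 80 mm high (z up) on four tiny rubber feet; on the middle of its top edge a blue grip tab 26 (x) x 12 (y) x 32 mm high, to be gripped from above across its 12 mm. Origin: centre of the underside; tab centre 96 mm above it. A half turn makes no difference.
- old_bay_red: unmarked brown wooden bay of the pale rack in which the red frame stands at the start. Size, slot and axes as new_bay_left; three in a row along y, 75 mm apart; origin: centre of its underside, 12 mm above the bench; the frame's origin is 6 mm higher. Fixed. The pale rack may stand left or right of the green one, turned up to 0.3 rad.
- old_bay_yellow: unmarked brown wooden bay of the pale rack in which the yellow frame stands at the start. Size, slot and axes as new_bay_left; three in a row along y, 75 mm apart; origin: centre of its underside, 12 mm above the bench; the frame's origin is 6 mm higher. Fixed. The pale rack may stand left or right of the green one, turned up to 0.3 rad.
- old_bay_blue: unmarked brown wooden bay of the pale rack in which the blue frame stands at the start. Size, slot and axes as new_bay_left; three in a row along y, 75 mm apart; origin: centre of its underside, 12 mm above the bench; the frame's origin is 6 mm higher. Fixed. The pale rack may stand left or right of the green one, turned up to 0.3 rad.
- new_bay_left: leftmost (+y) green bay, fixed, empty: 90 (x) x 48 (y) x 46 mm high. Origin: centre of underside, 12 mm above bench. Slot along x: floor 6 mm above origin (a seated frame's origin), 16 mm wide up to 28 mm, then sloped lead-in widening to 36 mm at the top. Rack rails (top 38 mm above bench) end the slot 54 mm either side of centre. Frame thickness lies across the slot (y).
- new_bay_middle: middle bay of the green rack, as seen from the robot; same size, slot and origin as new_bay_left. The green rack's three bays stand in a row along their y (+y to the robot's left), 75 mm apart centre to centre; the rack is fixed to the bench, turned up to 0.3 rad.
- new_bay_right: rightmost (-y) bay of the green rack, as seen from the robot; same size, slot and origin as new_bay_left. The green rack's three bays stand in a row along their y (+y to the robot's left), 75 mm apart centre to centre; the rack is fixed to the bench, turned up to 0.3 rad.
- lamp_base: bystander, loose: grey ceramic lamp base, a stepped disc 60 mm across, 48 mm high, between or just beyond the racks; origin: centre of its underside. Leave it alone. (A black steel barn door leaf, 105 x 140 x 10 mm, and a brass thumbscrew, 32 mm across, 34 mm high, also lie beyond the racks.)

How it is judged:
By the outcome, as a careful person would: the job done as asked, in the order asked, and still so for the second after the job is handed in, with the robot touching nothing.
It also fails if it takes over 93 s, if anything falls off the work surface, if the arm or the gripper's body presses on something with over 40 N, if the wrist force passes 120 N, or if a joint passes its speed limit or range.

## Working session

There is one attempt and no reset: what is moved stays moved. The work goes in short steps, each a Python script; the robot and the scene stay as the last script left them, time stands still between calls to the robot, and variables do not carry over. Pictures are saved under pics/ and viewed, and the job is handed in when it is done.

```bash
ls; mkdir -p pics
python3 - <<'E'
from workcell import *
import cv2,numpy as np
s=read_state(); print(s['time'],s['eef_pos'],s['tool_rot'],s['finger_gap'],s['ft_force'],grip_point_offset)
for n in ['side','top','wrist']:
    c=camera(n); cv2.imwrite(f'pics/{n}0.png',c['image']); np.savez(f'{n}0.npz',**c)
    print(n,c['fx'],c['fy'],c['cx'],c['cy'],np.round(c['cam_to_world'],3).tolist(), [k for k in c], (c['range_z']>0).mean())
E
```

```text
pics
0.0 [150.8153752  606.1591892  230.70122105] [[ 2.41414170e-01  9.70422157e-01 -1.91435206e-04]
 [ 9.70421424e-01 -2.41414224e-01 -1.19669897e-03]
 [-1.20751838e-03  1.03127263e-04 -9.99999266e-01]] 85.31834922054942 [ 0.62715958 -0.29153622  0.60992324] -18.700000000000003
side 424.75853026480075 424.75853026480075 310.10115061550636 196.80881819126404 [[0.972, 0.176, -0.157, 453.82], [-0.236, 0.676, -0.699, -651.168], [-0.017, 0.716, 0.698, 663.965], [0.0, 0.0, 0.0, 1.0]] ['image', 'range_z', 'fx', 'fy', 'cx', 'cy', 'cam_to_world'] 0.99611328125
top 436.0444158822241 436.0444158822241 313.276613518002 201.928840060017 [[0.023, 0.983, -0.185, 384.785], [-1.0, 0.024, 0.004, 18.476], [0.008, 0.185, 0.983, 1023.418], [0.0, 0.0, 0.0, 1.0]] ['image', 'range_z', 'fx', 'fy', 'cx', 'cy', 'cam_to_world'] 0.9960703125
wrist 276.5935143543241 276.5935143543241 314.7486539031912 200.27030683751394 [[0.241, -0.93, -0.277, 80.179], [0.97, 0.231, 0.069, 625.47], [-0.0, -0.285, 0.959, 372.723], [0.0, 0.0, 0.0, 1.0]] ['image', 'range_z', 'fx', 'fy', 'cx', 'cy', 'cam_to_world'] 0.9959609375
```

View pics/top0.png

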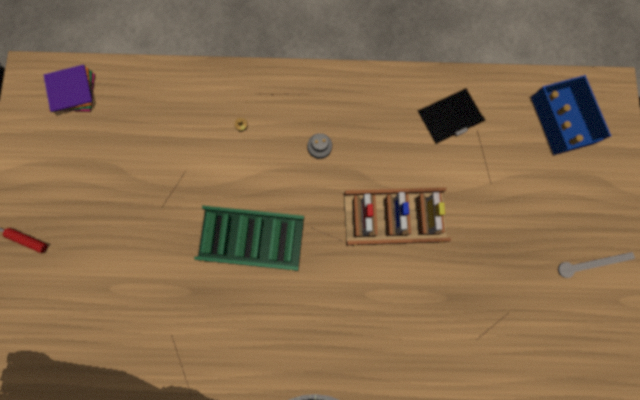

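View pics/side0.png

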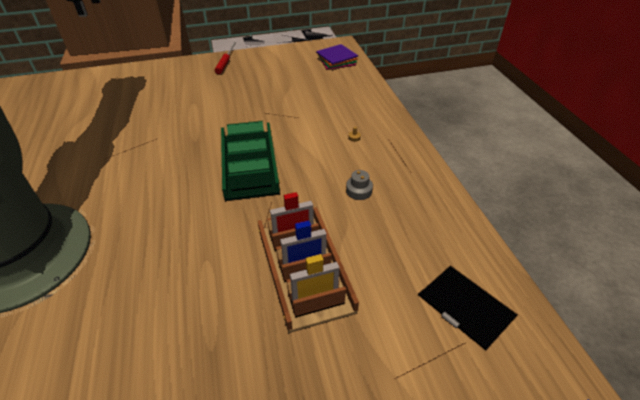

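View pics/wrist0.png

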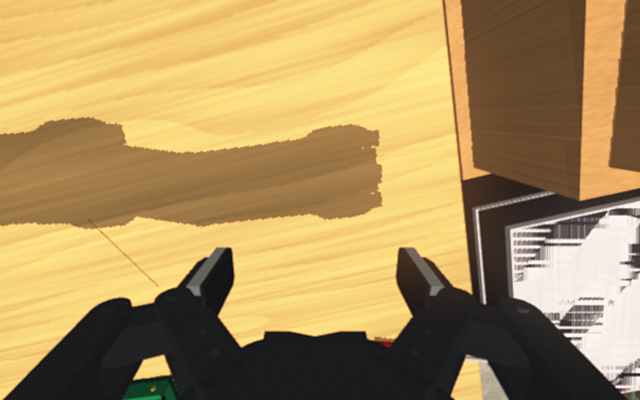

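The top view shows the green rack at about (250, 238). The pale rack is at about (397, 215), with red at (369, 210), blue at (404, 209) and yellow at (441, 209). So red goes to the right bay, blue to the middle and yellow to the left. Next I'll measure these points.

```bash
cat > h.py <<'E'
import numpy as np,cv2
def pts(c):
    h,w=c['range_z'].shape; v,u=np.mgrid[:h,:w]; d=c['range_z']
    P=np.stack([(u-c['cx'])/c['fx']*d,-(v-c['cy'])/c['fy']*d,-d],-1)
    M=c['cam_to_world']; return P@M[:3,:3].T+M[:3,3]
def rayz(c,uv,z):
    uv=np.atleast_2d(uv).astype(float); M=c['cam_to_world']
    d=np.stack([(uv[:,0]-c['cx'])/c['fx'],-(uv[:,1]-c['cy'])/c['fy'],-np.ones(len(uv))],-1)@M[:3,:3].T
    return M[:3,3]+d*((z-M[2,3])/d[:,2])[:,None]
def masks(img):
    hsv=cv2.cvtColor(img,cv2.COLOR_BGR2HSV); H,S,V=cv2.split(hsv)
    return dict(red=((H<6)|(H>174))&(S>190)&(V>90),yellow=(H>23)&(H<35)&(S>150)&(V>100),blue=(H>112)&(H<126)&(S>170)&(V>80),green=(H>60)&(H<90)&(S>120)&(V>25))
E
python3 - <<'E'
from h import *
for n in ['top','side']:
    c=dict(np.load(f'{n}0.npz')); P=pts(c); m=masks(c['image'])
    for k,b in m.items():
        if k=='green':
            q=b&(P[...,0]>350)&(P[...,0]<750); 
            p=P[q]; print(n,k,q.sum(),np.percentile(p,[1,50,99],axis=0).round(0).tolist())
            t=q&(P[...,2]>51); r=cv2.minAreaRect(P[t][:,:2].astype(np.float32)); print('  tops',t.sum(),r)
            r=cv2.minAreaRect(P[q&(P[...,2]>30)][:,:2].astype(np.float32)); print('  all',r)
        else:
            q=b&(P[...,2]>102)&(P[...,2]<140)&(P[...,0]>350)&(P[...,0]<750)&(abs(P[...,1])<400); p=P[q]
            if len(p): 
                print(n,k,len(p),p.mean(0).round(1),p.max(0).round(1),p.min(0).round(1), 'topface',P[q&(P[...,2]>125)].mean(0).round(1),(q&(P[...,2]>125)).sum())
    if n=='top':
        im=c['image'][180:290,180:470]; cv2.imwrite('pics/topcrop.png',cv2.convertScaleAbs(cv2.resize(im,None,fx=2.7,fy=2.7,interpolation=cv2.INTER_CUBIC),alpha=1.6))
E
```

```text
top red 23 [ 536.9 -101.1  127.5] [547.2 -97.5 132. ] [ 528.1 -107.6  117.9] topface [ 537.1 -101.9  129.1] 18
top yellow 62 [ 545.3 -252.3  129.2] [ 557.3 -247.5  134.3] [ 534.7 -259.4  121.1] topface [ 545.9 -252.1  129.6] 58
top blue 42 [ 543.4 -175.7  129.2] [ 553.3 -171.8  133.6] [ 533.7 -180.4  124. ] topface [ 543.9 -176.   129.7] 38
top green 847 [[436.0, 66.0, 11.0], [498.0, 207.0, 45.0], [550.0, 264.0, 61.0]]
  tops 244 ((476.8997497558594, 130.6996307373047), (265.58380126953125, 117.39894104003906), 74.46785736083984)
  all ((479.7245788574219, 137.86807250976562), (272.69476318359375, 136.78367614746094), 78.14696502685547)
side red 66 [ 540.  -105.   130.2] [552.7 -98.3 132.4] [ 528.8 -110.2  125.1] topface [ 540.  -105.   130.2] 66
side blue 78 [ 546.2 -179.3  130.5] [ 558.  -172.8  134.1] [ 534.3 -185.6  126.6] topface [ 546.2 -179.3  130.5] 78
side green 3400 [[422.0, 38.0, 11.0], [484.0, 130.0, 45.0], [547.0, 254.0, 61.0]]
  tops 1100 ((459.259033203125, -197.18692016601562), (905.9879760742188, 89.86131286621094), 85.47288513183594)
  all ((459.5216369628906, -188.969482421875), (922.5650024414062, 119.81348419189453), 85.6170425415039)
```

View pics/topcrop.png

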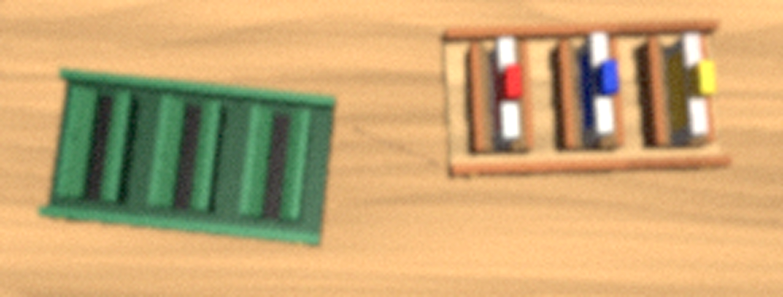

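The crop shows the slots and tabs clearly. I'll take a closer wrist view over each rack, green first because it is nearer the start pose.

```bash
cat >> h.py <<'E'
def R(th):
    s,c=np.sin(th),np.cos(th); return np.array([[-s,c,0],[c,s,0],[0,0,-1.]])
E
python3 - <<'E'
from workcell import *
from h import *
for n,p,th in [('wg',(500,140,300),-.1),('wp',(545,-175,300),0.05)]:
    movep(p,R(th)); s=read_state(); print(s['time'],s['eef_pos'],s['qpos'].round(2) if hasattr(s['qpos'],'round') else s['qpos'])
    c=camera('wrist'); cv2.imwrite(f'pics/{n}.png',c['image']); np.savez(f'{n}.npz',**c)
E
```

```text
2.2583 [499.84179104 140.89624462 299.85464996] [-0.62  0.29  0.29  1.8  -0.09  1.07  1.18]
3.5167 [ 545.39621641 -173.51949807  299.88633397] [-0.09  0.39  0.4   1.67 -0.17  1.11  1.99]
```

View pics/wg.png

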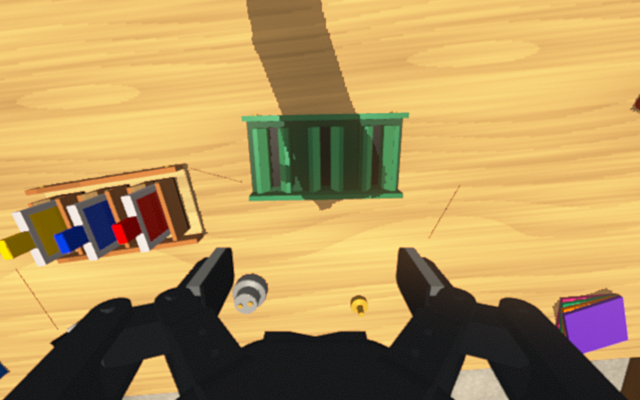

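View pics/wp.png

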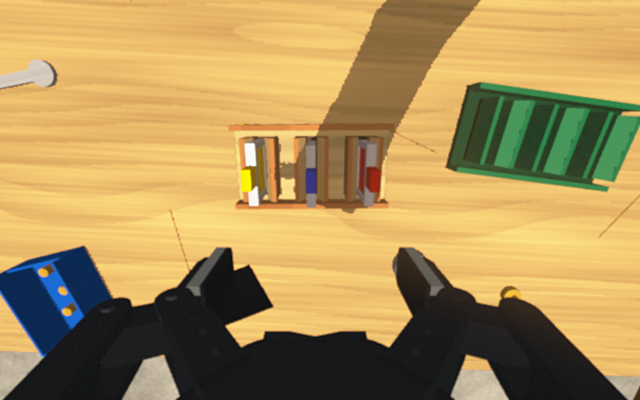

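The wrist views show the green slots at about (275, 155), (325, 155) and (380, 155) in `wg.png`. The tabs are at (247, 180) yellow, (311, 180) blue and (373, 180) red in `wp.png`. Next I'll fit these from colour and depth.

Run:
```python
from h import *
c=dict(np.load('wp.npz')); P=pts(c); m=masks(c['image'])
for k in ['red','blue','yellow']:
    q=m[k]&(P[...,2]>102)&(P[...,2]<145)&(abs(P[...,1]+175)<130)&(abs(P[...,0]-545)<60); 
    t=q&(P[...,2]>126); p=P[t]; v,u=np.nonzero(t)
    r=cv2.minAreaRect(np.stack([u,v],1).astype(np.float32))
    print(k,q.sum(),t.sum(),'z',np.median(p[:,2]).round(1),'top mean',p.mean(0).round(1),'rng',p.min(0).round(1),p.max(0).round(1),'ray130',rayz(c,r[0],130).round(1))
# frame tops: aluminium z 92..101
q=(P[...,2]>94)&(P[...,2]<101)&(abs(P[...,1]+175)<130)&(abs(P[...,0]-545)<70)
n,l,st,cen=cv2.connectedComponentsWithStats(q.astype(np.uint8))
for i in range(1,n):
    if st[i,4]>25:
        p=P[l==i]; r=cv2.minAreaRect(p[:,:2].astype(np.float32)); print('alu',st[i,4],np.round(r[0],1),np.round(r[1],1),round(r[2],1))
# pale rack rails and green rack: height picture
for n in ['wp','wg']:
    c=dict(np.load(n+'.npz')); P=pts(c); z=P[...,2]
    hm=np.clip(z*1.9,0,255).astype(np.uint8)[80:240,0:640] if n=='wp' else np.clip(z*3.5,0,255).astype(np.uint8)[100:215,230:430]
    f=1.25 if n=='wp' else 4
    cv2.imwrite(f'pics/hm_{n}.png',cv2.resize(hm,None,fx=f,fy=f,interpolation=cv2.INTER_NEAREST))
```

```text
red 211 193 z 129.2 top mean [ 538.7 -102.8  129.2] rng [ 526.7 -108.4  126.2] [550.8 -97.2 131.3] ray130 [[ 538.3 -103.1  130. ]]
  return _methods._mean(a, axis=axis, dtype=dtype,
  ret = ret.dtype.type(ret / rcount)
<stdin>:7: RuntimeWarning: Mean of empty slice.
  ret = um.true_divide(
Traceback (most recent call last):
ValueError: zero-size array to reduction operation minimum which has no identity
```

```bash
sed -i 's/blue=(H>112)&(H<126)&(S>170)&(V>80)/blue=(H>108)\&(H<130)\&(S>150)\&(V>35)/; s/yellow=(H>23)&(H<35)&(S>150)&(V>100)/yellow=(H>22)\&(H<36)\&(S>150)\&(V>60)/' h.py
python3 - <<'E'
from h import *
c=dict(np.load('wp.npz')); P=pts(c); m=masks(c['image'])
for k in ['red','blue','yellow']:
    q=m[k]&(P[...,2]>102)&(P[...,2]<145)&(abs(P[...,1]+175)<130)&(abs(P[...,0]-545)<60); 
    t=q&(P[...,2]>126); p=P[t]; v,u=np.nonzero(t)
    r=cv2.minAreaRect(np.stack([u,v],1).astype(np.float32))
    print(k,q.sum(),t.sum(),'z',np.median(p[:,2]).round(1),'top mean',p.mean(0).round(1),'rng',p.min(0).round(1),p.max(0).round(1),'ray130',rayz(c,r[0],130).round(1))
q=(P[...,2]>94)&(P[...,2]<101)&(abs(P[...,1]+175)<130)&(abs(P[...,0]-545)<70)
n,l,st,cen=cv2.connectedComponentsWithStats(q.astype(np.uint8))
for i in range(1,n):
    if st[i,4]>25:
        p=P[l==i]; r=cv2.minAreaRect(p[:,:2].astype(np.float32)); print('alu',st[i,4],np.round(r[0],1),np.round(r[1],1),round(r[2],1))
for n in ['wp','wg']:
    c=dict(np.load(n+'.npz')); P=pts(c); z=P[...,2]
    hm=np.clip(z*1.9,0,255).astype(np.uint8)[100:220,220:400] if n=='wp' else np.clip(z*3.5,0,255).astype(np.uint8)[100:215,230:430]
    cv2.imwrite(f'pics/hm_{n}.png',cv2.resize(hm,None,fx=4,fy=4,interpolation=cv2.INTER_NEAREST))
c=dict(np.load('wg.npz')); P=pts(c); q=(P[...,2]>54)&(P[...,2]<62)&(abs(P[...,0]-490)<90)&(abs(P[...,1]-145)<160)
n,l,st,cen=cv2.connectedComponentsWithStats(q.astype(np.uint8))
for i in range(1,n):
    if st[i,4]>25:
        p=P[l==i]; r=cv2.minAreaRect(p[:,:2].astype(np.float32)); print('green top',st[i,4],cen[i].round(),np.round(r[0],1),np.round(r[1],1),round(r[2],1), np.median(p[:,2]))
E
```

```text
red 211 193 z 129.2 top mean [ 538.7 -102.8  129.2] rng [ 526.7 -108.4  126.2] [550.8 -97.2 131.3] ray130 [[ 538.3 -103.1  130. ]]
blue 87 87 z 129.1 top mean [ 543.7 -176.4  129.1] rng [ 533.3 -181.   127.1] [ 554.8 -171.9  130.6] ray130 [[ 543.6 -176.5  130. ]]
yellow 280 229 z 129.1 top mean [ 545.7 -251.5  129.1] rng [ 533.4 -258.1  126.1] [ 558.6 -245.3  131.3] ray130 [[ 545.5 -251.2  130. ]]
alu 410 [ 546.2 -251.8] [79.8 12.5] 3.3
alu 415 [ 539.6 -102.3] [80.2 12.4] 3.1
alu 216 [ 519.3 -178. ] [27.1 11.3] 2.4
alu 132 [ 575.2 -175.4] [19.3 11.7] 3.0
green top 377 [340. 159.] [486.8 178.1] [ 8.5 89.5] 85.9 57.11640573959437
green top 369 [365. 159.] [490.  213.9] [ 8.7 89.1] 85.1 57.30669155539067
green top 410 [394. 158.] [492.8 253.4] [ 9.  89.3] 85.5 57.20156175283378
green top 401 [257. 161.] [478.   64.8] [ 9.1 89.4] 85.8 57.07276460468836
green top 367 [286. 160.] [480.8 104.1] [ 8.8 89.6] 85.2 57.15556958859253
green top 365 [311. 160.] [484.2 139.5] [ 8.8 89.5] 85.6 57.15119915748704
```

View pics/hm_wg.png

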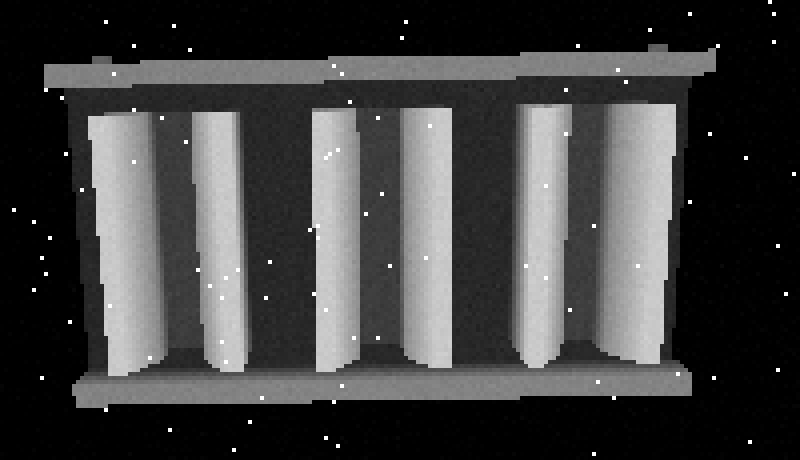

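View pics/hm_wp.png

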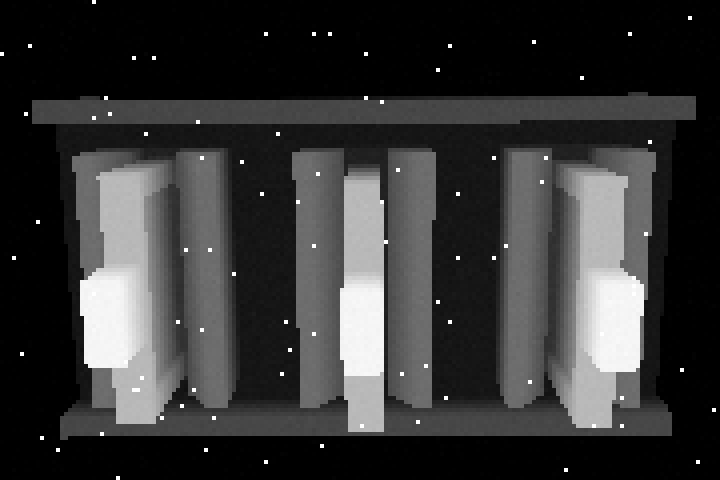

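Both racks are fitted:

| Item | Measured |
|---|---|
| Green bays, left / middle / right | (491.4, 233.7) / (485.5, 158.8) / (479.4, 84.5) |
| Green rack yaw | -0.08 rad |
| Pale rack yaw | +0.05 rad |

I'll move red first.

```bash
cat > job.py <<'E'
from workcell import *
from h import *
PICK=dict(red=(539,-102.7),blue=(543,-176.7),yellow=(546,-251.6))
BAY=dict(left=(491.4,233.7),middle=(485.5,158.8),right=(479.4,84.5))
TP,TG=0.05,-0.08; ZG=100.; ZH=245.
def st(tag):
    s=read_state(); print(tag,round(s['time'],2),np.round(s['eef_pos'],1),'F',np.round(s['ft_force'],1),'gap',round(s['finger_gap'],1)); return s
def pick(k):
    x,y=PICK[k]
    movep((x,y,ZH-25),R(TP)); wait(.2); st('above')
    g=movel((x,y,ZG),max_speed=100,guard=15); wait(.2); st(f'down {g}')
    if g: return False
    clamp(); st('clamped')
    movel((x,y,ZG+60),max_speed=80); wait(.1); s=st('lifted')
    return s['finger_gap']>8
def carry(k,b):
    x,y=PICK[k]; movel((x,y,ZH),max_speed=200)
    x,y=BAY[b]; movel((x,y,ZH),R(TG),max_speed=200); wait(.4); s=st('over bay')
    return s
def save(n,cams=('side','wrist','top')):
    for cn in cams:
        c=camera(cn); cv2.imwrite(f'pics/{n}_{cn}.png',c['image']); np.savez(f'{n}_{cn}.npz',**c)
E
python3 - <<'E'
from job import *
print(pick('red')); carry('red','right'); save('r1')
E
```

```text
above 4.28 [ 539.5 -103.3  220.8] F [ 0.6 -0.3 -0.4] gap 85.3
down False 5.83 [ 539.2 -102.7  100.4] F [-0.1 -0.6  0.4] gap 85.4
clamped 6.49 [ 539.1 -102.5  100.1] F [0.2 1.3 2.6] gap 10.9
lifted 7.49 [ 538.7 -102.6  159.5] F [-0.3 -1.1 -2.2] gap 11.1
True
over bay 9.6 [479.5  84.3 245. ] F [ 0.9 -0.1 -1.6] gap 11.0
```

View pics/r1_side.png

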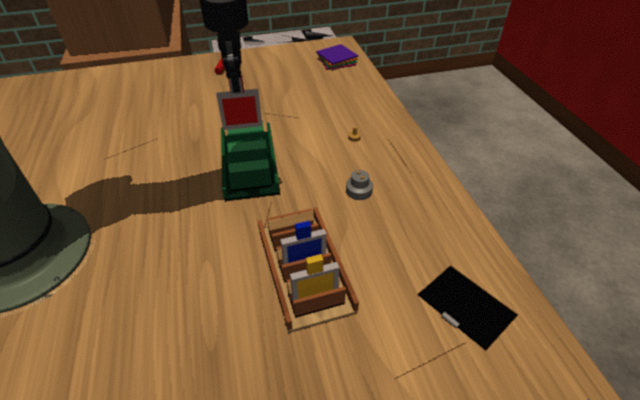

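View pics/r1_wrist.png

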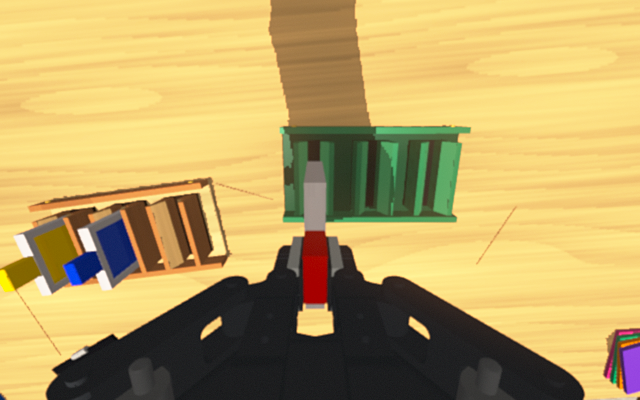

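The side view shows red hanging level at (240, 110) above the green rack. In the wrist view its top edge at (316, 195) lines up with the jaws. I'll lower it with a force guard.

```bash
cat >> job.py <<'E'
def lower(b,n):
    x,y=BAY[b]
    g=movel((x,y,ZG+34),max_speed=120,guard=15); st(f'entry {g}')
    if g: return False
    g=movel((x,y,ZG+4),max_speed=40,guard=12); st(f'near {g}')
    if g: return False
    g=movel((x,y,ZG-3),max_speed=12,guard=6); s=st(f'seat {g}')
    save(n,('side','wrist','top'))
    return abs(s['eef_pos'][2]-ZG)<3
def release(b):
    x,y=BAY[b]; open_gripper(); wait(.1); st('open'); movel((x,y,ZH-25),max_speed=150); st('up')
E
python3 - <<'E'
from job import *
print(lower('right','r2'))
E
```

```text
entry False 10.82 [479.8  84.6 134.6] F [ 0.4  0.3 -1. ] gap 11.3
near False 11.72 [479.5  84.5 104.1] F [-0.1  0.5 -1.3] gap 11.2
seat True 12.15 [479.6  84.6  99.8] F [-1.2  0.3  8.6] gap 11.3
True
```

View pics/r2_side.png

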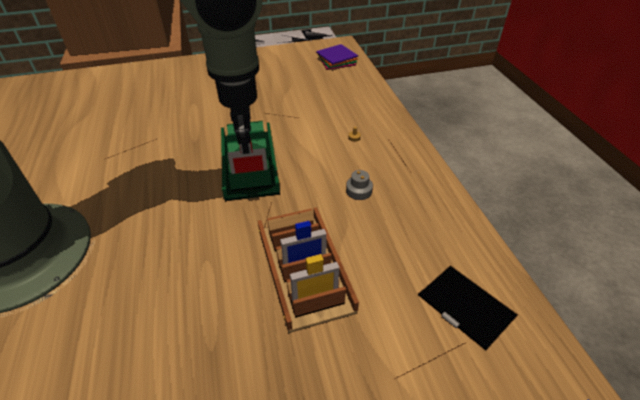

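View pics/r2_wrist.png

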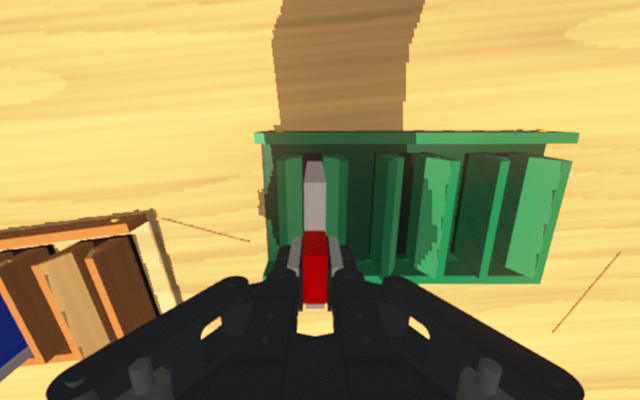

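Red is seated: contact came at TCP z 99.8, against a pick height of 100.1, and the frame sits between the bay lips at (315, 195). I'll release it, check, then pick up blue.

Run:
```python
from job import *
release('right')
print(pick('blue')); carry('blue','middle'); save('b1')
```

```text
open 13.11 [479.1  84.5  99.5] F [0.1 0.8 0.3] gap 85.7
up 14.06 [479.   84.5 219.3] F [ 0.3 -0.5 -1. ] gap 85.5
above 15.31 [ 543.3 -175.3  220. ] F [ 0.7 -0.5  0.1] gap 85.4
down False 16.86 [ 543.2 -176.7  100.4] F [ 0.4 -0.3  0.3] gap 85.5
clamped 17.52 [ 543.1 -176.6  100.1] F [-0.3  0.8  2.5] gap 11.2
lifted 18.52 [ 542.7 -176.6  159.5] F [-1. -1. -3.] gap 11.2
True
over bay 21.35 [485.5 158.6 245. ] F [-0.2  0.6 -1.9] gap 10.9
```

View pics/b1_side.png

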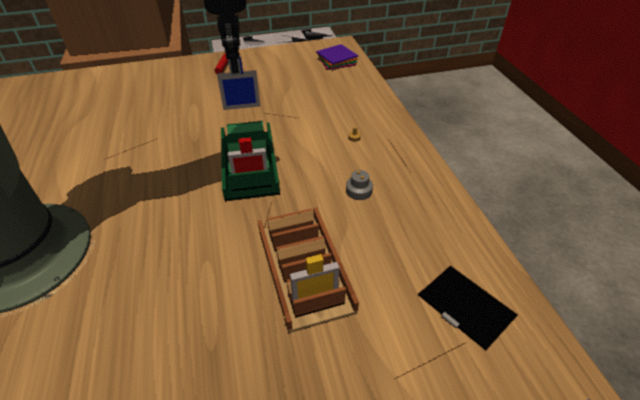

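View pics/b1_wrist.png

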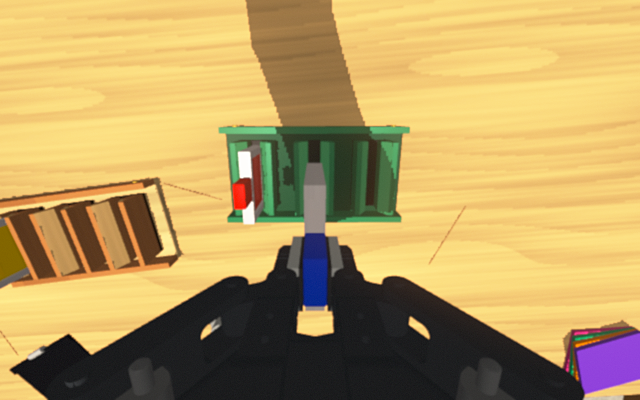

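Red stands upright in the right bay: side view (248, 160), wrist view (243, 190). Blue hangs level at (240, 90), so I'll lower it into the middle bay.

Run:
```python
from job import *
if lower('middle','b2'):
    release('middle')
    print(pick('yellow')); carry('yellow','left'); save('y1')
```

```text
entry False 22.57 [485.8 158.9 134.6] F [-0.1 -0.6 -1.9] gap 11.0
near False 23.48 [485.6 158.8 104.1] F [ 0.1 -0.6 -2.8] gap 10.9
seat True 23.9 [485.7 158.9  99.8] F [-0.4 -0.5  9.1] gap 11.2
open 24.86 [485.2 158.7  99.5] F [ 0.6 -0.1  0.2] gap 85.7
up 25.81 [485.1 158.7 219.3] F [-0.3  0.7 -0.1] gap 85.3
above 27.54 [ 546.4 -250.7  220. ] F [-0.3  0.  -0.2] gap 85.2
down False 29.09 [ 546.2 -251.6  100.4] F [-0.5  1.2 -0.1] gap 85.0
clamped 29.76 [ 546.1 -251.5  100.1] F [0.3 1.1 1.9] gap 10.8
lifted 30.76 [ 545.8 -251.5  159.5] F [ 0.3 -0.2 -1.7] gap 10.9
True
over bay 34.33 [491.4 233.7 245. ] F [-0.1 -0.1 -1.4] gap 11.0
```

View pics/y1_side.png

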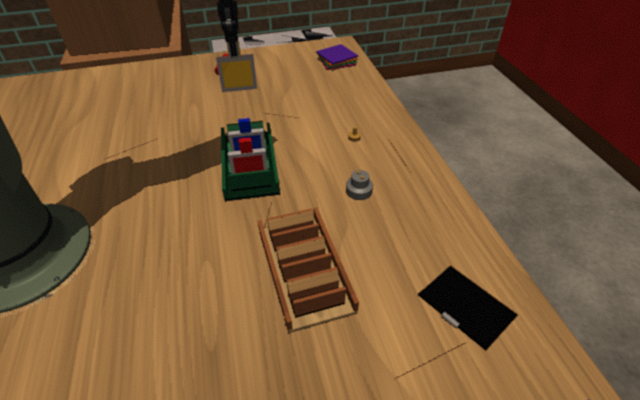

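View pics/y1_wrist.png

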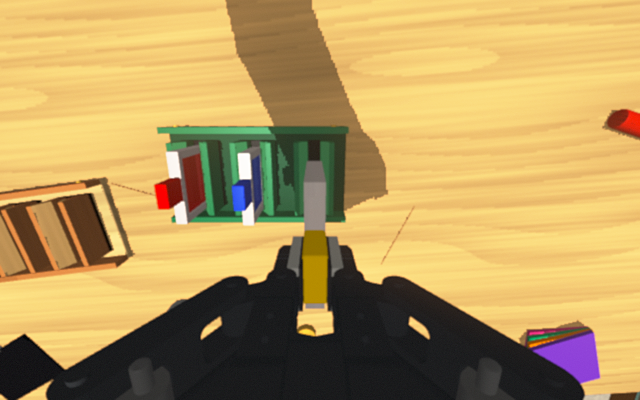

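Red and blue are upright in the right and middle bays, at wrist (178, 185) and (246, 185). Yellow hangs level over the left bay. I'll lower it, release, back off over the middle bay and measure everything.

Run:
```python
from job import *
if lower('left','y2'):
    release('left')
    movep((485.5,158.8,300),R(TG)); wait(.3); save('fin'); st('end')
    for n in ['wrist','top']:
        c=dict(np.load(f'fin_{n}.npz')); P=pts(c); m=masks(c['image'])
        for k,b in dict(red='right',blue='middle',yellow='left').items():
            q=m[k]&(P[...,2]>126)&(P[...,2]<140)&(abs(P[...,0]-485)<70)&(abs(P[...,1]-158)<140); p=P[q]
            if len(p): print(n,k,q.sum(),p.mean(0).round(1),'bay',BAY[b])
        q=(P[...,2]>94)&(P[...,2]<101)&(abs(P[...,1]-158)<130)&(abs(P[...,0]-485)<70)
        N,l,s,cen=cv2.connectedComponentsWithStats(q.astype(np.uint8))
        for i in range(1,N):
            if s[i,4]>40:
                p=P[l==i]; r=cv2.minAreaRect(p[:,:2].astype(np.float32)); print(' alu',np.round(r[0],1),np.round(r[1],1),round(r[2],1),'z',np.percentile(p[:,2],[5,50,95]).round(1))
```

```text
entry False 35.55 [491.8 233.9 134.6] F [-0.2 -0.5 -0.9] gap 10.8
near False 36.45 [491.5 233.7 104.1] F [ 0.1 -0.2 -2.2] gap 11.3
seat True 36.88 [491.6 233.8  99.8] F [-0.2 -0.1  8.6] gap 11.2
open 37.83 [491.1 233.6  99.5] F [ 0.  -0.4  0.6] gap 85.4
up 38.78 [491.  233.6 219.3] F [-0.2  0.1  0.2] gap 85.5
end 39.75 [485.4 159.  299.7] F [ 0.5 -0.2  0.4] gap 85.3
wrist red 205 [479.4  87.6 129. ] bay (479.4, 84.5)
wrist blue 187 [486.  161.3 129.2] bay (485.5, 158.8)
wrist yellow 225 [490.7 235.1 129.2] bay (491.4, 233.7)
 alu [457.9  88.4] [12.4 34.7] 85.3 z [96.  97.3 98.8]
 alu [467.  237.4] [12.3 29.3] 85.7 z [96.  97.4 98.7]
 alu [461.6 163.1] [10.1 27.6] 85.4 z [96.  97.2 98.4]
 alu [508.2 234. ] [12.3 46. ] 85.3 z [95.3 97.3 98.7]
 alu [499.   85.5] [12.2 41.3] 83.5 z [95.2 97.2 98.4]
 alu [518.3 158.6] [10.5 17. ] 85.3 z [96.3 97.2 98.4]
top red 3 [485.4  83.2 129.7] bay (479.4, 84.5)
top blue 59 [487.3 158.9 129.1] bay (485.5, 158.8)
 alu [507.1  82.7] [12.  29.2] 85.8 z [96.2 97.5 99.6]
 alu [466.9 161. ] [12.3 34.7] 86.3 z [95.7 97.7 99.7]
 alu [455.8  86.9] [11.9 26.4] 85.7 z [95.3 97.3 99.7]
```

View pics/fin_side.png

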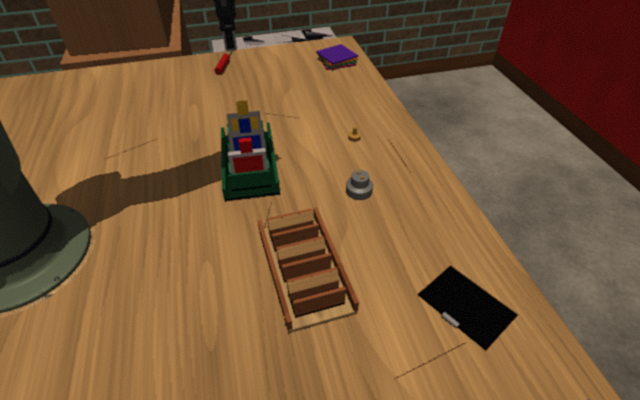

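View pics/fin_wrist.png

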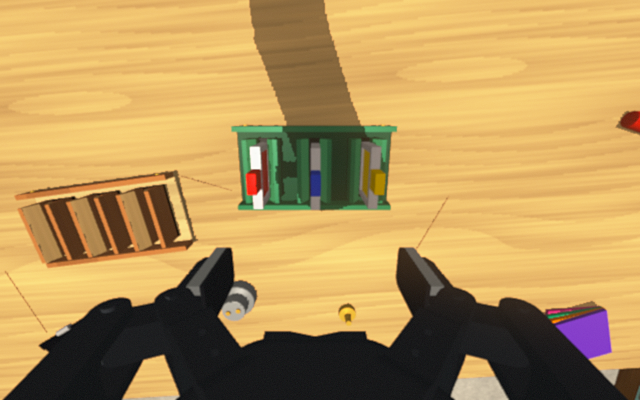

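Run:
```python
from h import *
c=dict(np.load('fin_wrist.npz')); P=pts(c); q=(P[...,2]>54)&(P[...,2]<62)&(abs(P[...,0]-490)<90)&(abs(P[...,1]-145)<160)
n,l,st,cen=cv2.connectedComponentsWithStats(q.astype(np.uint8))
for i in range(1,n):
    if st[i,4]>60:
        p=P[l==i]; r=cv2.minAreaRect(p[:,:2].astype(np.float32)); print(st[i,4],np.round(r[0],1),np.round(r[1],1),round(r[2],1))
for a in ['top0','fin_top']:
    c=dict(np.load(a+'.npz')); P=pts(c); q=(P[...,2]>25)&(P[...,2]<60)&(abs(P[...,0]-690)<60)&(abs(P[...,1])<60); print(a,'lamp',P[q].mean(0).round(1),q.sum())
    im=cv2.resize(c['image'][100:290,180:470],None,fx=2.7,fy=2.7,interpolation=cv2.INTER_CUBIC); cv2.imwrite('pics/fincrop.png',cv2.convertScaleAbs(im,alpha=1.6))
```

```text
290 [477.7  64.5] [ 8.5 88.6] 85.6
351 [480.5 104.4] [ 8.2 88.2] 85.5
367 [483.6 138.9] [ 8.2 88.8] 84.8
361 [486.8 178.7] [ 8.8 88.9] 85.4
352 [489.7 214.1] [ 8.6 89.2] 85.4
168 [470.4 255.6] [ 9.  44.1] 87.3
top0 lamp [710.7   2.7  43.4] 298
fin_top lamp [710.1   2.6  42.5] 313
```

View pics/fincrop.png

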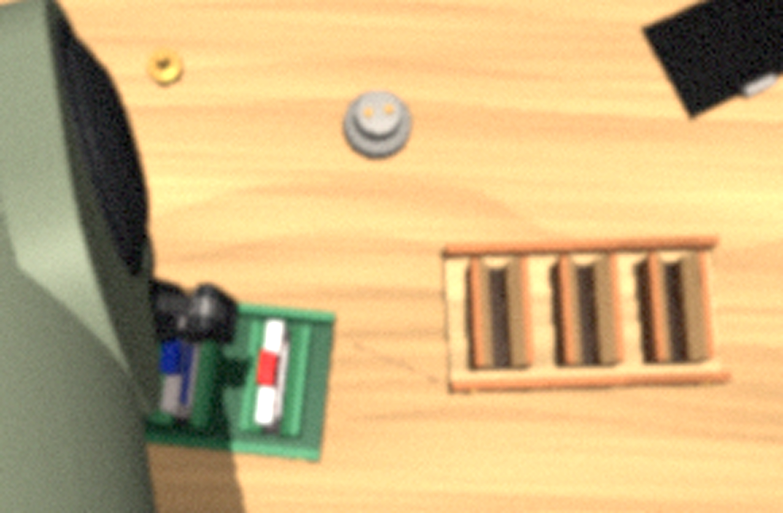

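Tab tops sit at 129.0–129.2 mm, the same as when the frames stood in the old rack, so all three are fully home. Frame edges and tabs agree sideways to within about 1 degree, so they stand upright. The lamp base hasn't moved, so I'm handing in.

Run:
```python
from workcell import *
finish_job(); print('done')
```

```text
the job is handed in; nothing more can be done
done
```

All three filters are in the green rack in reverse order: red in the right bay, blue in the middle, yellow in the left. I lowered each one under a force guard until it touched the floor of its slot, then let go. The job was handed in at about 40 s of robot time, with the gripper open and clear of everything.

- **Seating:** All three tab tops measured 129.0–129.2 mm high, the same as in the old rack. Contact came at a tool height of 99.8 mm, against 100.1 mm when I picked them up.
- **Uprightness:** Frame edges and tabs lined up sideways to within about 1°.
- **Position in the slots:** The wrist camera put the frames 1.5–3 mm toward +y of the bay centres, while the top camera put red and blue within 1 mm. The slots allow about 2 mm of play either way, so I left them as they were.
- **Lamp base:** It measured within 1 mm of its starting position.
- **Not checked:** The arm blocked the top camera's view of yellow, so yellow's final check rests on the wrist and side views only.

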